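# Clear a jammed carton from the scan conveyor

### The job

A carton has turned crosswise on the conveyor under the scan head and is stuck: first press the red emergency stop until it latches down, then lift that carton out, keeping it upright and without knocking the scan head, and set it down (do not drop it) square in the middle of the yellow-taped frame. With the carton released there, twist the stop's red head clockwise so that it springs up again. Leave the other cartons and the water bottle where they stand.

Things in the scene. Friction and masses are not known exactly. Their poses are not given: they have to be found in the camera images.
- carton: The jammed carton: 120 x 66 x 70 mm (length along its x, width along its y, height), kraft card, brown tape, white label on top, 0.2 to 0.45 kg. Origin: centre of its underside, z up. It stands on the belt under the scan head, crosswise: its x points away from the robot within 0.25 rad. Guide rails pass 2 to 25 mm from its two ends; its long sides are free.
- conveyor: Benchtop belt conveyor, fixed, 920 mm long (its y), 190 mm wide over the side profiles, 222 over the rail clamps. Origin on the bench under the middle of the belt, x away from the robot; runs to its -y. Two posts at x 115, y +-190 mm on the far side carry a beam 330 to 360 mm above the bench, from which the scan head hangs.
- belt_mid (a point): Middle of the dark green belt's top, 90 mm above the bench; axes as the conveyor. White guide rails on both sides, tops 18 mm above the belt, inner faces at x +-75 mm; beyond y = -45 mm they narrow to +-46 mm.
- scan_head: Dark barcode scan head, delicate, fixed over the belt: a box 60 deep (x), 180 wide (y), 110 mm high. Origin: over the middle of the belt at the height of its underside, 240 mm above the bench, 80 mm above a carton's top. In its frame it spans x -35 to +25, y -90 to +90, z 0 to 110 mm; a bracket on top runs back to the beam.
- scan_edge (a point): Middle of the scan head's lower edge on the robot's side. The head hangs over the middle of the carton, so a gripper pointing straight down does not fit; one leaning back to the robot by 30 to 45 degrees does, taking the carton's near part by its two long sides, 35 to 45 mm nearer than its centre.
- stop_box: Emergency-stop station, fixed on the bench: black and yellow enclosure 76 x 76 mm, 58 mm high, a red mushroom head on top. Origin: centre of its underside.
- stop_top (a point): Centre of the top of the red mushroom head; moves with it. 94 mm above the bench when up, about 85 mm when latched down. The head is 40 mm in diameter, its straight rim from 4 to 15 mm below this point; it has white arrows. The flat top of the enclosure below it is at 58 mm.
- stop_push (a joint): Travel of the mushroom head, m: 0 up, about 0.009 latched down, 0.010 bottomed. It resists with about 10 N at first, then snaps down; pressed to the bottom it latches and stays. A pull of 5 N or so would drag it up again.
- stop_cap (a joint): Twist of the mushroom head, rad: 0 at rest, grows clockwise seen from above, up to 0.8. Against a light spring (about 0.15 N m). Past about 0.5 the latch lets go and the head springs up to 0 travel, at the latest when it is let go; then it also turns back to 0 by itself.
- hold_spot: Yellow tape frame on the bench, flat (0.6 mm). Inside 164 mm (its x) by 110 mm (its y), tape 18 mm wide. Origin: its centre, on the bench; its x within about 0.3 rad of straight away from the robot. Empty at the start; on the left or the right.
- pass_spot: Green tape frame of the same size on the other side, with a carton standing in it. Origin: its centre.
- carton_next: Carton 120 x 66 x 70 mm (length along its x, width along its y, height), kraft card with brown tape and a white label on top, about 0.3 kg. Origin: centre of its underside, z up. Waits upstream on the belt, lengthwise.
- carton_ahead: Carton 120 x 66 x 70 mm (length along its x, width along its y, height), kraft card with brown tape and a white label on top, about 0.3 kg. Origin: centre of its underside, z up. Further along the belt, lengthwise, in the narrow part of the rails.
- carton_passed: Carton 120 x 66 x 70 mm (length along its x, width along its y, height), kraft card with brown tape and a white label on top, about 0.3 kg. Origin: centre of its underside, z up. Stands in the green frame.
- water: Blue water bottle, 66 mm across, 210 mm high, standing. Origin: centre of its underside.
Not all that is in view belongs to the job. Leave any blue look-alike of the stop_box alone.

How it is judged:
On the way, in this order (a step that is already met when the one before it is completed fails the run):
1. the emergency stop is pressed down before the jammed carton is moved (value of joint stop_push above 0.0075 m and distance of carton from where it was at the start of the episode below 0.015 m), for 0.3 s.
2. the carton stands released in the yellow frame, the stop still latched down (x of carton in the frame of hold_spot between -0.015 and 0.015 m and y of carton in the frame of hold_spot between -0.015 and 0.015 m and height (world z) of carton below 0.006 m and angle between the x axis of carton and the x axis of hold_spot, either way round below 0.14 rad and angle between carton's own z axis and vertical below 0.06 rad and linear speed of carton below 0.02 m/s and contact force between the fingers and carton below 0.3 N and value of joint stop_push above 0.0075 m), for 0.3 s.
3. the stop's head is twisted clockwise (value of joint stop_cap above 0.4 rad).
At the end, for the whole second after the job is handed in: The carton stands upright on the bench inside the yellow frame, its centre within 15 mm of the frame's centre along each side and its length within 8 degrees of the frame's, released and at rest; the emergency stop is up again (within 2 mm) and its head turned back (x of carton in the frame of hold_spot between -0.015 and 0.015 m and y of carton in the frame of hold_spot between -0.015 and 0.015 m and height (world z) of carton below 0.006 m and angle between the x axis of carton and the x axis of hold_spot, either way round below 0.14 rad and angle between carton's own z axis and vertical below 0.06 rad and linear speed of carton below 0.02 m/s and contact force between the fingers and carton below 0.3 N and value of joint stop_push below 0.002 m and value of joint stop_cap below 0.1 rad); the robot touches nothing.
It fails at once if the scan head is knocked (more than 3 N) (contact force between scan_head and anything else above 3 N).
It fails at once if the carton is tipped by more than 25 degrees (angle between carton's own z axis and vertical above 0.44 rad).
It fails at once if the carton is dropped or thrown (faster than 0.5 m/s with no finger on it) (linear speed of carton above 0.5 m/s and contact force between the fingers and carton below 0.1 N).
It fails at once if another carton or the water bottle is shifted by more than 25 mm (distance of any of carton_next, carton_ahead, carton_passed, water from where it was at the start of the episode above 0.025 m).
It also fails if it takes over 62 s, if anything falls off the work surface, if the arm or the gripper's body presses on something with over 40 N, if the wrist force passes 120 N, or if a joint passes its speed limit or range.

### The arm

A 6-joint arm with a two-finger parallel gripper is mounted at the origin on the work surface. World frame = base frame: x ahead of the robot, y to its left, z up, the work surface at z = 0. Lengths are in m, angles in rad, forces in N, time in s.
With the tool pointing down it reaches from about 0.35 to 0.975 m from the base axis. Payload 4.9 kg.
Tool frame: the origin (TCP) lies at the very end of the fingers, on their centre line; the grasp point (between the pads) lies 19 mm behind it; z points along the fingers, y is the line along which they close (so a half turn about z gives the same grasp; the last joint's range is limited). The gripper opens to 85 mm and grips with 20 to 120 N. Pads are 22 mm wide; open, the fingers measure 114 mm over their backs; the gripper's body (76 mm by 85 mm) begins 54 mm behind the grasp point. The pads swing forward as they close: fully open they stand 13 mm farther back than shut.
Start: joints at [1.105, 0.053, 1.613, -0, 1.476, -0.119], TCP at [0.212, 0.588, 0.231] pointing down, gripper open.
Joint ranges: [-3.01, 3.01], [-1.01, 2.22], [0.06, 2.58], [-1.02, 4.17], [0.09, 2.62], [-3.14, 3.14]. Speed limits (rad/s): [2.57, 2.57, 3.14, 3.14, 3.14, 3.14].

### API

Orientations are given as a unit quaternion [w, x, y, z].
In Python, from plant import monitor, vision, manip gives the robot as it stands. The module is installed in compiled form; this text tells all that it offers.
- The arm moves only by the tool arm_command, never from a script. Its argument "rows" is a list of rows, each a list of 3 entries, a list of its own where there are three numbers: the finger opening in mm, from 0 to 85.4, then the shift along the world's x, y, z in units of 30 cm (1.0 is 30 cm), then the turn, a rotation vector about the world's x, y, z in units of pi/2 rad (1.0 is pi/2 rad). In form: [[claw, [x, y, z], [wx, wy, wz]], ...]. A call has 1 to 12 rows; each row is the pose to reach, as a shift and turn from the pose commanded when the call began; what a row does not reach only later rows make up. A row lasts 1/12 s, in which the tool goes at most 41.7 mm and 7.16 degrees, less where a joint would pass 70% of its speed; a pose out of reach is approached as far as the arm can. A call with a number of a shift or a turn outside -1 to 1 is refused whole. A call with a gripper value outside its range is refused whole. The fingers move at their own pace and stop on an object; the grip force is fixed at half the most. Time passes only in rows, so rows that repeat a pose let the fingers close. It gives the time, the measured TCP pose, the force, the opening and the grip force at its end, in the units of the state.
- monitor.state(): the state, without advancing time (a new reading comes with each control period).
- vision.grab_frame(name): name is "side" or "top" or "wrist"; returns a dict with "color" (384x512x3 uint8, red, green, blue), "z_map" (384x512 float32, m along the optical axis (not along the pixel's ray), 0 where there is no reading), "mtx" (3x3 intrinsics, pixels), "R" (3x3) and "t" (3): a world point X has camera coordinates R X + t. Camera axes: x right, y down, z forward; pixel columns grow to the right and rows downward; lengths in m; the calibration is good to about 2 mm. A picture is of the moment at which its call begins.
- manip.job_done(): hands the job in; it is judged then, once.
The state is a dict: "time": time; "joint_pos": joint angles; "joint_vel": joint speeds; "joint_efforts": joint torques, N m; "tool_pos": TCP position; "tool_rot": TCP orientation; "contact_force": force on the tool from outside, world axes, zero at the start; "ft_torque": the same for the moment, N m; "gripper_width": opening from 0.0 (shut) to 1.0 (fully open); "grasp_force": force on a finger pad.
Only numpy, scipy, OpenCV 4.12 (cv2) and the standard library are available. Lean on these libraries where they do the work, as an engineer would, in place of code of your own. Each camera call takes 0.05 s, during which the arm holds its last target. There are 200 camera calls.

## Working session

There is one attempt and no reset: what is moved stays moved. The work goes in short steps, Python scripts to look and compute and a tool call to move; the robot and the scene stay as the last step left them, time stands still between calls to the robot, and variables do not carry over. Pictures are saved under pics/ and viewed, at most 10 in all, crops included, and the job is handed in when it is done.

Besides the shell and the picture viewer there is one more tool, called after "Call:" as a command line: name --argument value ..., lists and objects as JSON in quotes. arm_command: Moves the arm, as the interface text tells. Shifts and turns lie within -1 to 1; 1 stands for 30 cm of shift or pi/2 rad of turn. Its arguments: {"type":"object","properties":{"rows":{"type":"array"}},"required":["rows"]}

```bash
mkdir -p pics
cat > h.py <<'E'
import numpy as np, cv2
from plant import monitor, vision, manip
def grab(n,save=None):
    f=vision.grab_frame(n)
    if save: cv2.imwrite('pics/'+save,f['color'][:,:,::-1])
    return f
def cloud(f):
    K=f['mtx'];z=f['z_map'];v,u=np.indices(z.shape)
    c=np.stack([(u-K[0,2])/K[0,0]*z,(v-K[1,2])/K[1,1]*z,z],-1)
    return (c-f['t'])@f['R']
def ray(f,u,v,h):
    d=f['R'].T@np.linalg.inv(f['mtx'])@np.array([u,v,1.]); o=-f['R'].T@f['t']
    return o+d*(h-o[2])/d[2]
E
python3 - <<'E'
from h import *
a=grab('top','top1.png');b=grab('side','side1.png')
for f in (a,b): print(-f['R'].T@f['t'],f['R'][2],f['mtx'][0,0])
np.savez('f1.npz',**{n+k:f[k] for n,f in(('top',a),('side',b)) for k in f})
print(monitor.state())
E
```

```text
[0.50972963 0.09914147 1.06546441] [ 0.09774036 -0.02553896 -0.99488421] 360.05489516397967
[ 0.16208132 -0.8913218   0.93835274] [ 0.33961193  0.74430369 -0.57504413] 406.4227404576461
{'time': 0.1, 'joint_pos': array([ 1.10499029e+00,  5.33114844e-02,  1.61418752e+00, -1.20877687e-05,
        1.47598366e+00, -1.18958093e-01]), 'joint_vel': array([-7.87021087e-04, -3.21927939e-04, -4.38322797e-03,  1.43665576e-03,
        9.21965394e-04,  1.34573712e-05]), 'joint_efforts': array([ 2.60473371e-04, -3.94903457e+01, -3.71364641e+01, -1.50768774e-04,
        3.84004015e-03, -3.04461446e-05]), 'tool_pos': array([0.21217857, 0.5872731 , 0.23015473]), 'tool_rot': array([-2.66622681e-04,  1.72555318e-01,  9.84999375e-01, -9.06636278e-04]), 'contact_force': array([ 0.64110905, -0.82023565,  0.28314006]), 'ft_torque': array([-0.03203649,  0.01891842, -0.01324477]), 'grasp_force': 0.0, 'gripper_width': 0.9998750577811444}
```

View pics/top1.png

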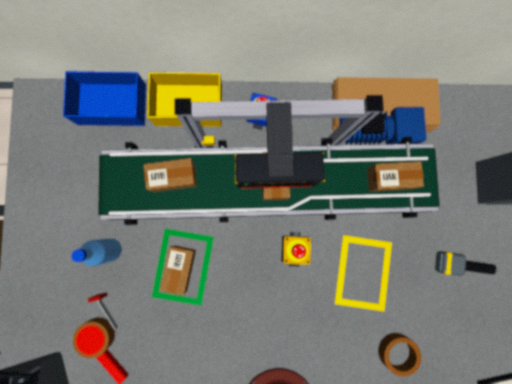

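View pics/side1.png

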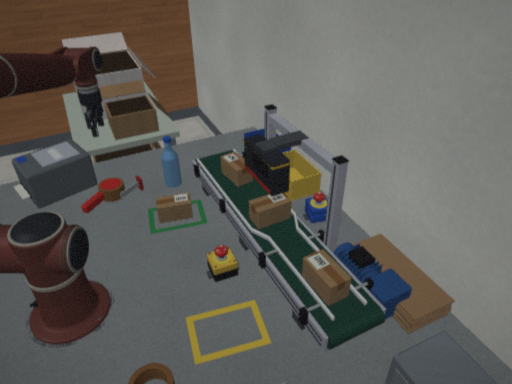

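The top view shows the stop at (297,250), the yellow frame at (363,273), and the jammed carton's near end at (277,193) below the scan head. The side view shows the carton at (270,210), the stop at (222,255), and the frame at (228,330).

```bash
python3 - <<'E'
from h import *
d=np.load('f1.npz')
F={n:{k:d[n+k] for k in('color','z_map','mtx','R','t')} for n in('top','side')}
for n,f in F.items():
    P=cloud(f);hsv=cv2.cvtColor(f['color'],cv2.COLOR_RGB2HSV);H,S,V=[hsv[...,i].astype(int) for i in range(3)]
    ok=f['z_map']>0
    print(n)
    box=np.zeros(H.shape,bool)
    if n=='top': box[225:275,270:325]=1
    else: box[235:285,200:245]=1
    red=((H<6)|(H>174))&(S>150)&(V>90)&box&ok
    q=P[red]; print('red',red.sum(),np.median(q,0),q[:,2].max())
    qq=q[q[:,2]>.085]; print(' top pts',len(qq),qq.min(0),qq.max(0),(qq.min(0)+qq.max(0))/2)
    v,u=np.nonzero(red);print(' px',u.mean(),v.mean(), ray(f,u.mean(),v.mean(),.092))
    yb=(H>20)&(H<35)&(S>120)&box&ok&(abs(P[...,2]-.058)<.006)
    c=np.ascontiguousarray(P[yb][:,:2]).astype(np.float32); print(' box',len(c),cv2.minAreaRect(c))
    # frame
    m=(H>20)&(H<35)&(S>100)&(abs(P[...,2])<.012)&ok&(P[...,1]<-0.05)&(P[...,0]<.6)
    m=cv2.morphologyEx(m.astype(np.uint8),cv2.MORPH_CLOSE,np.ones((3,3)))
    cs,_=cv2.findContours(m,cv2.RETR_CCOMP,cv2.CHAIN_APPROX_NONE)
    for c in sorted(cs,key=cv2.contourArea)[-2:]:
        w=np.array([ray(f,*p[0],0)[:2] for p in c],np.float32); print(' frame',cv2.minAreaRect(w),np.median(P[m>0][:,2]))
    # carton: brown above the belt
    br=(P[...,2]>.115)&(P[...,2]<.166)&ok&(P[...,0]>.45)&(P[...,0]<.8)&(P[...,1]>-.13)&(P[...,1]<.2)&(H>5)&(H<22)&(S>70)
    q=P[br]; print(' carton',br.sum(),q.min(0) if len(q) else '',q.max(0) if len(q) else '')
    if n=='side': np.save('cart.npy',q)
    t=q[q[:,2]>.155]; print(' top face',len(t),cv2.minAreaRect(np.ascontiguousarray(t[:,:2]).astype(np.float32)) if len(t) else '')
    # conveyor rails / belt
    g=(H>60)&(H<95)&(S>80)&(abs(P[...,2]-.09)<.01)&ok; q=P[g]; print(' belt',g.sum(),np.median(q[:,2]),cv2.minAreaRect(np.ascontiguousarray(q[:,:2]).astype(np.float32)))
    s=(P[...,2]>.225)&(P[...,2]<.36)&ok&(V<70)&(P[...,0]<.75)&(P[...,0]>.45)&(abs(P[...,1])<.25);q=P[s]; print(' scan',len(q),np.percentile(q,[1,50,99],axis=0) if len(q) else '')
E
python3 -c "
import cv2;a=cv2.imread('pics/side1.png')[130:300,190:370];cv2.imwrite('pics/s2.png',cv2.resize(a,None,fx=3.5,fy=3.5,interpolation=2))"
```

```text
top
red 93 [ 0.43922182 -0.04591603  0.09302045] 0.09679804150046298
 top pts 93 [ 0.42583668 -0.06289479  0.08757777] [ 0.45500279 -0.03228356  0.09679804] [ 0.44041974 -0.04758918  0.0921879 ]
 px 298.2043010752688 250.88172043010752 [ 0.43942261 -0.04659395  0.092     ]
 box 556 ((0.437980979681015, -0.04772554710507393), (0.07565701752901077, 0.07476203143596649), 89.21007537841797)
 frame ((0.37039902806282043, -0.25071460008621216), (0.11157553642988205, 0.16530907154083252), 81.66426849365234) -7.888633915792654e-06
 frame ((0.37024348974227905, -0.2505408525466919), (0.15029245615005493, 0.204572394490242), 81.55960083007812) -7.888633915792654e-06
 carton 315 [ 0.5747241  -0.01472576  0.11850841] [0.72014191 0.19885616 0.16305196]
 top face 282 ((0.6340968012809753, 0.018184935674071312), (0.11612316966056824, 0.06405877321958542), 1.3002690076828003)
 belt 10275 0.08919447781454888 ((0.6408036351203918, 0.028429478406906128), (0.18000629544258118, 0.9311032295227051), 1.5350843667984009)
 scan 2574 [[ 0.59244867 -0.14798389  0.24910688]
 [ 0.61861057  0.02993835  0.34900407
[... 481 characters left out ...]
52148), (0.11597000807523727, 0.16885556280612946), 81.6997299194336) 0.0004571728261716794
 frame ((0.3701910078525543, -0.2495686113834381), (0.14682146906852722, 0.2006966471672058), 81.80453491210938) 0.0004571728261716794
 carton 784 [ 0.57308962 -0.01908526  0.11510111] [0.69600567 0.05097067 0.16383289]
 top face 378 ((0.6346459984779358, 0.017365653067827225), (0.12212780863046646, 0.06865326315164566), 0.7402361631393433)
 belt 4855 0.08921478927645204 ((0.6679332852363586, 0.01727917790412903), (0.9304409623146057, 0.25163015723228455), 88.26764678955078)
 scan 1891 [[ 0.59126355 -0.16102161  0.24608525]
 [ 0.6066867  -0.01687596  0.32351065]
 [ 0.73464039  0.12504522  0.35961506]]
```

View pics/s2.png

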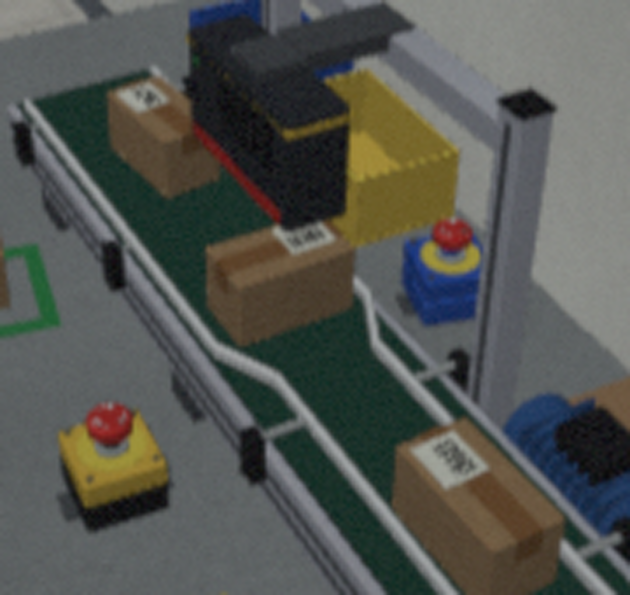

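The crop shows the jammed carton clear of its neighbours, with only its far part under the head. Measured positions (m):

| Item | Position | Yaw |
|---|---|---|
| Stop | (0.438, -0.0485) | – |
| Carton | (0.634, 0.0177) | about 1° |
| Yellow frame | (0.370, -0.250) | -8.3° |
| Scan edge | x ≈ 0.591 | – |

Sizes and heights match the given ones. Next I close the fingers and travel over the stop.

Call:
arm_command --rows '[[0,[0.5,-1,0],[0,0,0.233]],[0,[0.5,-1,0],[0,0,0.233]],[0,[0.5,-1,0],[0,0,0.233]],[0,[0.5,-1,0],[0,0,0.233]],[0,[0.5,-1,0],[0,0,0.233]],[0,[0.5,-1,0],[0,0,0.233]],[0,[0.5,-1,0],[0,0,0.233]],[0,[0.5,-1,0],[0,0,0.233]],[0,[0.5,-1,0],[0,0,0.233]]]'

```text
time: 0.85
tool_pos: [0.3646, 0.2828, 0.2309]
tool_rot: [0.001, -0.006, 1.0, -0.001]
contact_force: [-0.2, -0.0, 0.5]
gripper_width: 0.001
grasp_force: 0.0
```

Call:
arm_command --rows '[[0,[0.25,-1,-0.3],[0,0,0]],[0,[0.25,-1,-0.3],[0,0,0]],[0,[0.25,-1,-0.3],[0,0,0]],[0,[0.25,-1,-0.3],[0,0,0]],[0,[0.25,-1,-0.3],[0,0,0]],[0,[0.25,-1,-0.3],[0,0,0]],[0,[0.25,-1,-0.3],[0,0,0]],[0,[0.25,-1,-0.3],[0,0,0]],[0,[0.25,-1,-0.3],[0,0,0]]]'

```text
time: 1.6
tool_pos: [0.4367, -0.016, 0.139]
tool_rot: [-0.002, -0.007, 1.0, -0.0]
contact_force: [-0.6, 0.3, -0.5]
gripper_width: -0.001
grasp_force: 0.0
```

Call:
arm_command --rows '[[0,[0,-0.12,-0.07],[0,0,0]],[0,[0,-0.12,-0.07],[0,0,0]],[0,[0,-0.12,-0.07],[0,0,0]]]'

```text
time: 1.85
tool_pos: [0.4363, -0.0484, 0.1189]
tool_rot: [-0.002, -0.008, 1.0, 0.001]
contact_force: [-0.6, -1.1, 0.4]
gripper_width: -0.005
grasp_force: 0.0
```

Call:
arm_command --rows '[[0,[0,0,-0.07],[0,0,0]],[0,[0,0,-0.09],[0,0,0]],[0,[0,0,-0.1],[0,0,0]],[0,[0,0,-0.11],[0,0,0]],[0,[0,0,-0.12],[0,0,0]],[0,[0,0,-0.12],[0,0,0]]]'

```text
time: 2.35
tool_pos: [0.4378, -0.0477, 0.0845]
tool_rot: [0.001, -0.01, 1.0, 0.0]
contact_force: [-0.2, 1.4, 3.4]
gripper_width: 0.002
grasp_force: 1.3
```

Call:
arm_command --rows '[[0,[0,0,-0.015],[0,0,0]],[0,[0,0,-0.02],[0,0,0]],[0,[0,0,-0.02],[0,0,0]]]'

```text
time: 2.6
tool_pos: [0.4387, -0.048, 0.0832]
tool_rot: [0.0, -0.01, 1.0, 0.0]
contact_force: [-12.8, 4.7, 26.9]
gripper_width: 0.008
grasp_force: 13.8
```

Call:
arm_command --rows '[[85,[0,0,0.1],[0,0,0]],[85,[0,0,0.25],[0,0,0]],[85,[0,0,0.25],[0,0,0]]]'

```text
time: 2.85
tool_pos: [0.4415, -0.0493, 0.161]
tool_rot: [0.006, -0.01, 1.0, -0.002]
contact_force: [1.9, 0.6, 2.1]
gripper_width: 0.421
grasp_force: 0.0
```

Run:
```python
from h import *
from scipy.spatial.transform import Rotation as Ro
f=grab('side');P=cloud(f)
hsv=cv2.cvtColor(f['color'],cv2.COLOR_RGB2HSV);H,S,V=[hsv[...,i].astype(int) for i in range(3)]
m=((H<6)|(H>174))&(S>150)&(V>90)&(abs(P[...,0]-.438)<.03)&(abs(P[...,1]+.048)<.035)&(P[...,2]>.06)
z=P[m][:,2];print(m.sum(),np.percentile(z,[50,90,99,100]))
s=monitor.state();print(s['tool_pos'],s['joint_pos'])
q=s['tool_rot'];R=Ro.from_quat([*q[1:],q[0]]);print(R.as_matrix())
# helper: target orientation yaw psi, lean th -> rotvec units
for psi,th in((-.1457,38),(.018,38),(-.1457,32)):
    T=Ro.from_euler('z',psi)*Ro.from_euler('y',-th,degrees=True)*Ro.from_matrix(np.diag([-1.,1,-1]))
    print(psi,th,(T*R.inv()).as_rotvec()/(np.pi/2))
```

```text
73 [0.08276787 0.08481771 0.08643499 0.08728039]
[ 0.4408646  -0.04913442  0.15915766] [-2.78983941e-01 -3.60331094e-01  2.10261700e+00 -1.08473355e-04
  1.38832698e+00 -1.86911739e+00]
[[-0.99975761 -0.01933749  0.01052566]
 [-0.01937137  0.99980747 -0.00312609]
 [-0.01046319 -0.00332923 -0.99993972]]
-0.1457 38 [-0.02422465 -0.41531184 -0.10061438]
0.018 38 [ 9.80111782e-03 -4.15450013e-01 -1.30078646e-04]
-0.1457 32 [-0.01998862 -0.34871155 -0.10184079]
```

The head now sits at about 0.085 m, so it is latched. I'll probe whether the leaning placing pose is reachable, empty and above the frame.

Call:
arm_command --rows '[[85,[-0.33,-0.657,-0.1],[-0.024,-0.415,-0.1]],[85,[-0.33,-0.657,-0.1],[-0.024,-0.415,-0.1]],[85,[-0.33,-0.657,-0.1],[-0.024,-0.415,-0.1]],[85,[-0.33,-0.657,-0.1],[-0.024,-0.415,-0.1]],[85,[-0.33,-0.657,-0.1],[-0.024,-0.415,-0.1]],[85,[-0.33,-0.657,-0.1],[-0.024,-0.415,-0.1]],[85,[-0.33,-0.657,-0.1],[-0.024,-0.415,-0.1]],[85,[-0.33,-0.657,-0.1],[-0.024,-0.415,-0.1]],[85,[-0.33,-0.657,-0.1],[-0.024,-0.415,-0.1]]]'

```text
time: 3.65
tool_pos: [0.3376, -0.2456, 0.1222]
tool_rot: [0.319, 0.07, 0.945, -0.021]
contact_force: [0.8, 0.5, 0.6]
gripper_width: 0.997
grasp_force: 0.0
```

Run:
```python
from h import *
s=monitor.state();print(s['tool_pos'],s['joint_pos'],s['tool_rot'])
```

```text
[ 0.33759786 -0.24559314  0.12224802] [-1.18609713 -0.86236299  2.55791129  0.60919351  1.15892392 -2.77766117] [ 0.31905713  0.06969899  0.94492909 -0.02129806]
```

Call:
arm_command --rows '[[85,[0,0,-0.15],[0,0,0]],[85,[0,0,-0.3],[0,0,0]],[85,[0,0,-0.3],[0,0,0]],[85,[0,0,-0.3],[0,0,0]]]'

```text
time: 3.98
tool_pos: [0.344, -0.2483, 0.0302]
tool_rot: [0.316, 0.066, 0.946, -0.015]
contact_force: [-0.4, 0.4, 0.3]
gripper_width: 0.995
grasp_force: 0.0
```

Run:
```python
from h import *
s=monitor.state();print(s['tool_pos'],s['joint_pos'],s['tool_rot'],s['contact_force'])
```

```text
[ 0.34396336 -0.24828819  0.03015353] [-1.17032391 -0.58568649  2.58318449  0.71077618  0.92611086 -2.9775857 ] [ 0.31577434  0.06643868  0.94639261 -0.0146116 ] [-0.4198938   0.4284338   0.31204088]
```

Call:
arm_command --rows '[[85,[-0.02,0.01,0],[0.01,0.066,0]],[85,[-0.02,0.01,0],[0.01,0.066,0]],[85,[-0.02,0.01,0],[0.01,0.066,0]]]'

```text
time: 4.23
tool_pos: [0.3398, -0.2492, 0.0366]
tool_rot: [0.27, 0.066, 0.96, -0.017]
contact_force: [-0.9, -0.1, 0.4]
gripper_width: 0.994
grasp_force: 0.0
```

Run:
```python
from h import *
from scipy.spatial.transform import Rotation as Ro
s=monitor.state();print(s['tool_pos'],s['joint_pos'])
q=s['tool_rot'];R=Ro.from_quat([*q[1:],q[0]]);M=R.as_matrix();print('zaxis',M[:,2],'y',M[:,1])
f=grab('top');P=cloud(f);hsv=cv2.cvtColor(f['color'],cv2.COLOR_RGB2HSV)
w=(hsv[...,1]<50)&(hsv[...,2]>140)&(abs(P[...,2]-.105)<.009)&(P[...,0]>.5)&(P[...,0]<.75)
for a,b in((.2,.3),(.1,.2),(.04,.1),(-.0,.04),(-.1,-.05)):
    q=P[w&(P[...,1]>a)&(P[...,1]<b)]
    for t in(q[q[:,0]<.6],q[q[:,0]>.6]):
        if len(t):print(a,b,len(t),np.median(t,0),t[:,0].min(),t[:,0].max())
```

```text
[ 0.33984218 -0.24924409  0.03655722] [-1.11548556 -0.58852316  2.54405766  0.56670745  0.94274246 -2.83207982]
zaxis [ 0.51697472 -0.06798899 -0.85329634] y [0.13556144 0.99076381 0.00318859]
0.2 0.3 119 [0.54439255 0.25257276 0.10678373] 0.5390326187562047 0.547479414093185
0.2 0.3 116 [0.70060975 0.24810683 0.10628798] 0.696984762209574 0.7070549571233771
0.1 0.2 128 [0.547275  0.1550184 0.1065617] 0.5343968928222494 0.5504571732349955
0.1 0.2 118 [0.70412335 0.15544638 0.10618141] 0.700510142999686 0.7183638960069623
0.04 0.1 72 [0.54790115 0.06864096 0.1071179 ] 0.5450177120582231 0.5534238307250797
0.04 0.1 62 [0.70731738 0.07045421 0.10659256] 0.7035670014627484 0.7108628255591863
-0.0 0.04 45 [0.55070314 0.01927541 0.1066914 ] 0.5479421668639942 0.5535715470515292
-0.1 -0.05 57 [ 0.58055665 -0.07233765  0.10670116] 0.5644513979858435 0.5863818115311575
```

The leaning pose at about 31° is reachable with joint margin. The near rail's inner face is at about 0.555, so the carton has a 19 mm gap there. Moving to the pre-grasp pose.

Call:
arm_command --rows '[[85,[0,0,0.14],[0,0,0]],[85,[0,0,0.28],[0,0,0]],[85,[0.05,0.1,0.42],[0,0,0]],[85,[0.15,0.2,0.52],[0,0,0.03]],[85,[0.657,0.887,0.604],[0,0,0.098]],[85,[0.657,0.887,0.604],[0,0,0.098]],[85,[0.657,0.887,0.604],[0,0,0.098]],[85,[0.657,0.887,0.604],[0,0,0.098]],[85,[0.657,0.887,0.604],[0,0,0.098]],[85,[0.657,0.887,0.604],[0,0,0.098]],[85,[0.657,0.887,0.604],[0,0,0.098]],[85,[0.657,0.887,0.604],[0,0,0.098]]]'

```text
time: 5.28
tool_pos: [0.5363, 0.0218, 0.217]
tool_rot: [0.27, -0.009, 0.963, 0.007]
contact_force: [-0.5, 0.4, 0.0]
gripper_width: 0.991
grasp_force: 0.0
```

Call:
arm_command --rows '[[85,[0,0,0],[0,0,0]],[85,[0,0,0],[0,0,0]]]'

```text
time: 5.45
tool_pos: [0.5339, 0.0171, 0.2147]
tool_rot: [0.268, -0.006, 0.963, 0.005]
contact_force: [0.4, -0.8, -0.2]
gripper_width: 0.998
grasp_force: 0.0
```

Run:
```python
from h import *
from scipy.spatial.transform import Rotation as Ro
s=monitor.state();print(s['tool_pos'],s['joint_pos'])
q=s['tool_rot'];R=Ro.from_quat([*q[1:],q[0]]);M=R.as_matrix();print('zaxis',M[:,2],'y',M[:,1])
w=grab('wrist','w1.png')
for n in('top','side'):
    f=grab(n);P=cloud(f);hsv=cv2.cvtColor(f['color'],cv2.COLOR_RGB2HSV);H,S,V=[hsv[...,i].astype(int) for i in range(3)]
    t=P[(P[...,2]>.155)&(P[...,2]<.166)&(P[...,0]>.56)&(P[...,0]<.72)&(P[...,1]>-.04)&(P[...,1]<.08)&(H>5)&(H<22)&(S>70)]
    print(n,len(t),cv2.minAreaRect(np.ascontiguousarray(t[:,:2]).astype(np.float32)) if len(t)>10 else '')
    sc=P[(P[...,2]>.23)&(P[...,2]<.3)&(V<70)&(P[...,0]>.55)&(P[...,0]<.7)&(P[...,1]>-.04)&(P[...,1]<.08)]; print('scan',len(sc),np.percentile(sc,[2,50],axis=0) if len(sc) else '')
```

```text
[0.53391364 0.01712558 0.21474442] [-0.15733278 -0.53101439  2.19448281  0.11665338  0.94520932 -1.78228062]
zaxis [ 0.51705743  0.01349904 -0.85584426] y [-0.0136988   0.99987808  0.00749474]
top 284 ((0.6341515779495239, 0.018176116049289703), (0.11629684269428253, 0.06404980272054672), 1.2848780155181885)
scan 35 [[ 0.59229755 -0.03636747  0.24487014]
 [ 0.59408266  0.05244966  0.28645502]]
side 375 ((0.6359032392501831, 0.018222996965050697), (0.12319397181272507, 0.07091905176639557), 1.347521185874939)
scan 208 [[ 0.59191322 -0.03833406  0.24531746]
 [ 0.59473412  0.01718463  0.27788118]]
```

View pics/w1.png

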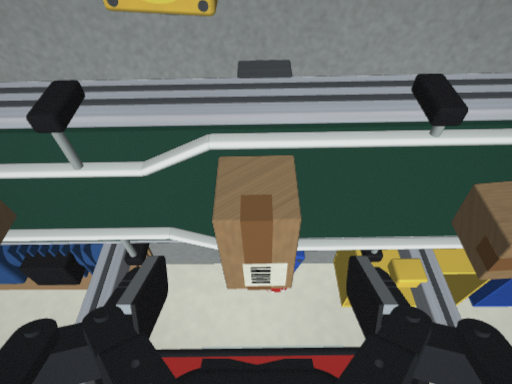

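The wrist view shows the carton (centre about (258,220)) midway between the two fingers. Advancing to grasp.

Call:
arm_command --rows '[[85,[0.07,0.002,-0.08],[0,0,0]],[85,[0.12,0.002,-0.16],[0,0,0]],[85,[0.165,0.002,-0.235],[0,0,0]],[85,[0.2,0.002,-0.29],[0,0,0]],[85,[0.223,0.002,-0.33],[0,0,0]],[85,[0.223,0.002,-0.33],[0,0,0]],[85,[0.223,0.002,-0.33],[0,0,0]]]'

```text
time: 6.18
tool_pos: [0.6007, 0.0167, 0.1151]
tool_rot: [0.268, -0.004, 0.964, 0.005]
contact_force: [0.4, -0.5, 1.1]
gripper_width: 0.995
grasp_force: 0.0
```

Call:
arm_command --rows '[[66,[0,0,0],[0,0,0]],[60,[0,0,0],[0,0,0]],[50,[0,0,0],[0,0,0]],[50,[0,0,0],[0,0,0]],[50,[0,0,0],[0,0,0]],[50,[0,0,0],[0,0,0]]]'

```text
time: 6.68
tool_pos: [0.6021, 0.0174, 0.1181]
tool_rot: [0.27, -0.005, 0.963, 0.005]
contact_force: [-5.1, -1.5, 6.4]
gripper_width: 0.766
grasp_force: 68.5
```

Call:
arm_command --rows '[[50,[-0.005,0,0.01],[0,0,0]],[50,[-0.015,0,0.025],[0,0,0]],[50,[-0.025,0,0.045],[0,0,0]],[50,[-0.035,0,0.065],[0,0,0]],[50,[-0.04,0,0.085],[0,0,0]],[50,[-0.04,0,0.085],[0,0,0]],[50,[-0.04,0,0.085],[0,0,0]]]'

```text
time: 7.27
tool_pos: [0.5898, 0.0177, 0.1425]
tool_rot: [0.269, -0.005, 0.963, 0.005]
contact_force: [0.2, 0.7, -1.5]
gripper_width: 0.768
grasp_force: 67.6
```

Run:
```python
from h import *
f=grab('side','s3.png');P=cloud(f);hsv=cv2.cvtColor(f['color'],cv2.COLOR_RGB2HSV);H,S,V=[hsv[...,i].astype(int) for i in range(3)]
a=cv2.imread('pics/s3.png')[130:290,190:370];cv2.imwrite('pics/s3c.png',cv2.resize(a,None,fx=3.5,fy=3.5,interpolation=2))
m=(P[...,2]>.165)&(P[...,2]<.21)&(P[...,0]>.54)&(P[...,0]<.72)&(P[...,1]>-.03)&(P[...,1]<.08)&(H>5)&(H<22)&(S>60)
t=P[m];A=np.c_[t[:,:2],np.ones(len(t))]
k=np.ones(len(t),bool)
for i in range(6):
    c=np.linalg.lstsq(A[k],t[k][:,2],rcond=None)[0]; r=t[:,2]-A@c; k=r>-.004
print(len(t),k.sum(),c,t[k].min(0),t[k].max(0),monitor.state()['tool_pos'])
```

```text
410 305 [-0.023703  -0.005709   0.1984779] [ 0.56170248 -0.02894622  0.17883215] [0.68483364 0.05265487 0.20903511] [0.58957709 0.0177583  0.14183008]
```

View pics/s3c.png

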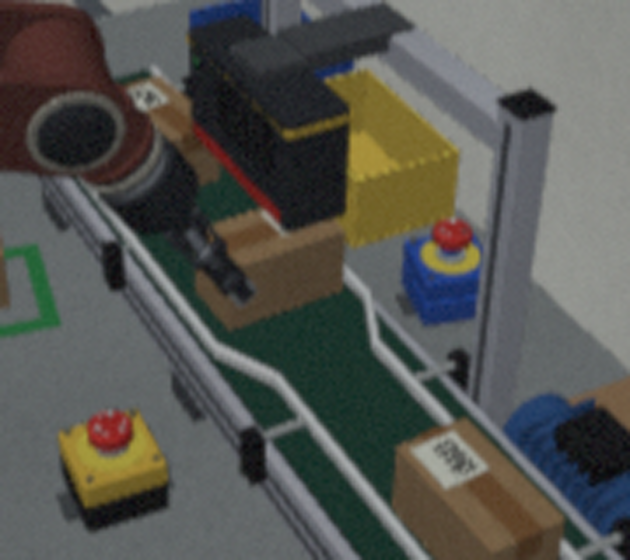

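The carton is lifted level, its underside about 5 mm above the rail tops and clear of the head (crop (270,260)). Drawing it back out.

Call:
arm_command --rows '[[50,[-0.02,0,0.015],[0,0,0]],[50,[-0.05,0,0.025],[0,0,0]],[50,[-0.1,0,0.03],[0,0,0]],[50,[-0.16,0,0.035],[0,0,0]],[50,[-0.22,0,0.05],[0,0,0]],[50,[-0.29,0,0.07],[0,0,0]],[50,[-0.36,0,0.09],[0,0,0]],[50,[-0.44,0,0.12],[0,0,0]],[50,[-0.52,0,0.15],[0,0,0]],[50,[-0.58,-0.03,0.17],[0,0,0]],[50,[-0.62,-0.08,0.18],[0,0,-0.02]],[50,[-0.64,-0.14,0.18],[0,0,-0.04]]]'

```text
time: 8.32
tool_pos: [0.4072, -0.0249, 0.193]
tool_rot: [0.263, 0.025, 0.964, -0.003]
contact_force: [0.4, 0.2, -2.7]
gripper_width: 0.764
grasp_force: 67.7
```

Run:
```python
from h import *
s=monitor.state();print(s['tool_pos'],s['joint_pos'],s['contact_force'],s['grasp_force'])
```

```text
[ 0.40721463 -0.02491087  0.19304422] [-0.35755027 -1.01048739  2.47568407  0.17558065  1.17146754 -1.90314701] [ 0.40723356  0.24237056 -2.69389675] 67.65958428382874
```

Call:
arm_command --rows '[[50,[0.03,-0.05,-0.05],[0,0,0]],[50,[0.03,-0.12,-0.11],[0,0,0]],[50,[0.02,-0.2,-0.16],[0,0,-0.01]],[50,[0.0,-0.29,-0.18],[0,0,-0.02]],[50,[-0.03,-0.39,-0.18],[0,0,-0.03]],[50,[-0.06,-0.49,-0.18],[0,0,-0.04]],[50,[-0.1,-0.58,-0.18],[0,0,-0.05]],[50,[-0.14,-0.66,-0.2],[0,0,-0.06]],[50,[-0.18,-0.71,-0.23],[0,0,-0.067]],[50,[-0.2,-0.737,-0.26],[0,0,-0.067]],[50,[-0.2,-0.737,-0.3],[0,0,-0.067]],[50,[-0.2,-0.737,-0.32],[0,0,-0.067]]]'

```text
time: 9.32
tool_pos: [0.3472, -0.2463, 0.0973]
tool_rot: [0.264, 0.077, 0.961, -0.017]
contact_force: [-0.1, 0.2, -3.1]
gripper_width: 0.769
grasp_force: 67.9
```

Call:
arm_command --rows '[[50,[0,0,-0.04],[0,0,0]],[50,[0,0,-0.08],[0,0,0]],[50,[0,0,-0.12],[0,0,0]],[50,[0,0,-0.13],[0,0,0]],[50,[0,0,-0.13],[0,0,0]]]'

```text
time: 9.73
tool_pos: [0.348, -0.245, 0.0587]
tool_rot: [0.264, 0.075, 0.961, -0.016]
contact_force: [0.0, -0.3, -3.1]
gripper_width: 0.771
grasp_force: 67.8
```

```bash
cat > m.py <<'E'
from h import *
from scipy.spatial.transform import Rotation as Ro
s=monitor.state();print(s['tool_pos'],s['joint_pos'],s['contact_force'],s['grasp_force'])
q=s['tool_rot'];M=Ro.from_quat([*q[1:],q[0]]).as_matrix();print('zaxis',M[:,2],'y',M[:,1])
for n in('top','side'):
    f=grab(n,n+'_m.png');P=cloud(f);hsv=cv2.cvtColor(f['color'],cv2.COLOR_RGB2HSV);H,S,V=[hsv[...,i].astype(int) for i in range(3)]
    roi=(P[...,0]>.27)&(P[...,0]<.47)&(P[...,1]>-.33)&(P[...,1]<-.17)&(P[...,2]>.055)&(P[...,2]<.135)&(((H>5)&(H<22)&(S>60))|((V>150)&(S<40)))
    t=P[roi]; zt=np.percentile(t[:,2],80); t=t[abs(t[:,2]-zt)<.007]
    A=np.c_[t[:,:2],np.ones(len(t))];print(n,len(t),'ztop',zt,'slope',np.linalg.lstsq(A,t[:,2],rcond=None)[0][:2],cv2.minAreaRect(np.ascontiguousarray(t[:,:2]).astype(np.float32)))
E
python3 m.py
```

```text
[ 0.34796357 -0.24499236  0.05867483] [-1.07342056 -0.63268784  2.52366603  0.51748     0.97847873 -2.7219361 ] [ 0.04920487 -0.26849617 -3.14154908] 67.84443497657776
zaxis [ 0.50525028 -0.07044865 -0.86009252] y [0.15345836 0.98811217 0.00921263]
top 1033 ztop 0.10118760425265072 slope [-0.00707743  0.00026207] ((0.3812307119369507, -0.25055843591690063), (0.068944051861763, 0.12264027446508408), 82.86247253417969)
side 890 ztop 0.10202108396826585 slope [-0.00574733  0.00939171] ((0.37989288568496704, -0.26587340235710144), (0.10109210014343262, 0.12298838049173355), 80.45169067382812)
```

Held over the frame, the carton is at (0.381, -0.2505) with its underside at about 31 mm. It needs -11 mm in x, then lowering.

Call:
arm_command --rows '[[50,[-0.037,0,-0.03],[0,0,0]],[50,[-0.037,0,-0.06],[0,0,0]],[50,[-0.037,0,-0.08],[0,0,0]],[50,[-0.037,0,-0.09],[0,0,0]],[50,[-0.037,0,-0.095],[0,0,0]],[50,[-0.037,0,-0.1],[0,0,0]],[50,[-0.037,0,-0.1],[0,0,0]]]'

```text
time: 10.42
tool_pos: [0.3374, -0.2461, 0.0299]
tool_rot: [0.265, 0.076, 0.961, -0.017]
contact_force: [-0.1, 0.5, -2.1]
gripper_width: 0.764
grasp_force: 68.0
```

```bash
python3 m.py
```

```text
[ 0.33738698 -0.24608097  0.02985624] [-1.10731304 -0.58869002  2.55369242  0.55299334  0.92883341 -2.80264596] [-0.11158298  0.50184787 -2.14887734] 68.00899744033813
zaxis [ 0.50642411 -0.07230026 -0.8592481 ] y [0.15408092 0.98802842 0.00767599]
top 979 ztop 0.07264502941936432 slope [-0.00398322  0.00349043] ((0.3719959259033203, -0.2503125071525574), (0.06895892322063446, 0.12069551646709442), 83.76660919189453)
side 868 ztop 0.07266584595252668 slope [-0.01170691  0.01037478] ((0.36981454491615295, -0.2657639682292938), (0.09563122689723969, 0.12172456830739975), 82.5850601196289)
```

Call:
arm_command --rows '[[50,[-0.003,0,-0.004],[0,0,0]],[50,[-0.005,0,-0.008],[0,0,0]],[50,[-0.005,0,-0.01],[0,0,0]],[50,[-0.005,0,-0.01],[0,0,0]]]'

```text
time: 10.85
tool_pos: [0.3363, -0.2467, 0.0281]
tool_rot: [0.266, 0.075, 0.961, -0.017]
contact_force: [-3.3, 3.1, 4.3]
gripper_width: 0.764
grasp_force: 69.1
```

Contact with the bench (the force went from -2 to +4 N). Opening, then backing out along the tool axis.

Call:
arm_command --rows '[[68,[0,0,0],[0,0,0]],[72,[0,0,0],[0,0,0]],[85,[0,0,0],[0,0,0]],[85,[0,0,0],[0,0,0]],[85,[0,0,0],[0,0,0]],[85,[0,0,0],[0,0,0]]]'

```text
time: 11.35
tool_pos: [0.3357, -0.2461, 0.0268]
tool_rot: [0.265, 0.076, 0.961, -0.017]
contact_force: [-0.3, -0.0, -0.2]
gripper_width: 0.999
grasp_force: 0.0
```

```bash
python3 m.py
```

```text
[ 0.3356806  -0.24611936  0.02684634] [-1.11244044 -0.5855941   2.55773193  0.55671923  0.92481087 -2.81221257] [-0.29007647 -0.00046634 -0.16181372] 0.0
zaxis [ 0.50639733 -0.07275808 -0.85922524] y [0.1543817  0.98798412 0.00732596]
top 991 ztop 0.07115283791660185 slope [-0.00045905 -0.00514272] ((0.37025687098503113, -0.2512984275817871), (0.06823670864105225, 0.12019657343626022), 83.78284454345703)
side 899 ztop 0.07109756411729343 slope [0.00181068 0.01149066] ((0.3711913824081421, -0.24943916499614716), (0.07598377764225006, 0.12105398625135422), 81.73304748535156)
```

The carton is standing within 1–2 mm of the frame's centre, yaw within 2°, and released. Going straight up, then to vertical over the stop.

Call:
arm_command --rows '[[85,[0,0,0.05],[0,0,0]],[85,[0,0,0.12],[0,0,0]],[85,[0,0,0.22],[0,0,0]],[85,[0,0,0.32],[0,0,0]],[85,[0.05,0.05,0.42],[0.008,0.06,0]],[85,[0.341,0.659,0.45],[0.049,0.339,0]],[85,[0.341,0.659,0.45],[0.049,0.339,0]],[85,[0.341,0.659,0.45],[0.049,0.339,0]],[85,[0.341,0.659,0.45],[0.049,0.339,0]],[85,[0.341,0.659,0.45],[0.049,0.339,0]],[85,[0.341,0.659,0.45],[0.049,0.339,0]],[85,[0.341,0.659,0.45],[0.049,0.339,0]]]'

```text
time: 12.45
tool_pos: [0.439, -0.0458, 0.1617]
tool_rot: [-0.001, 0.076, 0.997, 0.001]
contact_force: [0.4, 1.3, -0.5]
gripper_width: 0.996
grasp_force: 0.0
```

Call:
arm_command --rows '[[70,[0,0,0],[0,0,0]],[70,[0,0,0],[0,0,0]]]'

```text
time: 12.62
tool_pos: [0.4374, -0.0493, 0.1616]
tool_rot: [-0.001, 0.079, 0.997, 0.0]
contact_force: [1.0, 0.8, -1.0]
gripper_width: 0.819
grasp_force: 0.0
```

```bash
python3 m.py
python3 - <<'E'
from h import *
f=grab('side');P=cloud(f);hsv=cv2.cvtColor(f['color'],cv2.COLOR_RGB2HSV);H,S,V=[hsv[...,i].astype(int) for i in range(3)]
m=((H<6)|(H>174))&(S>150)&(V>90)&(abs(P[...,0]-.438)<.03)&(abs(P[...,1]+.048)<.035)&(P[...,2]>.06)
print(m.sum(),np.percentile(P[m][:,2],[50,90,99]),P[m].min(0),P[m].max(0))
a=cv2.imread('pics/side_m.png')[170:370,150:310];cv2.imwrite('pics/s4.png',cv2.resize(a,None,fx=3,fy=3,interpolation=2))
E
```

```text
[ 0.43735082 -0.04932168  0.16164703] [-2.81619084e-01 -3.63088489e-01  2.10038037e+00 -1.23315175e-04
  1.40550013e+00 -1.69407235e+00] [ 1.02317698  0.82160302 -1.01306971] 0.0
zaxis [-1.18591552e-03  2.16472557e-04 -9.99999273e-01] y [1.57662120e-01 9.87493117e-01 2.67912238e-05]
top 501 ztop 0.07145080785658516 slope [0.01244437 0.03459973] ((0.3686741888523102, -0.2633226215839386), (0.04003255069255829, 0.12097997963428497), 85.43329620361328)
side 919 ztop 0.07101503619584815 slope [0.00093134 0.01553656] ((0.370405375957489, -0.25306272506713867), (0.0698358342051506, 0.12062227725982666), 83.82270050048828)
74 [0.08300744 0.08580249 0.08698046] [ 0.42010194 -0.07159692  0.0762922 ] [ 0.45575642 -0.03622991  0.08699631]
```

View pics/s4.png

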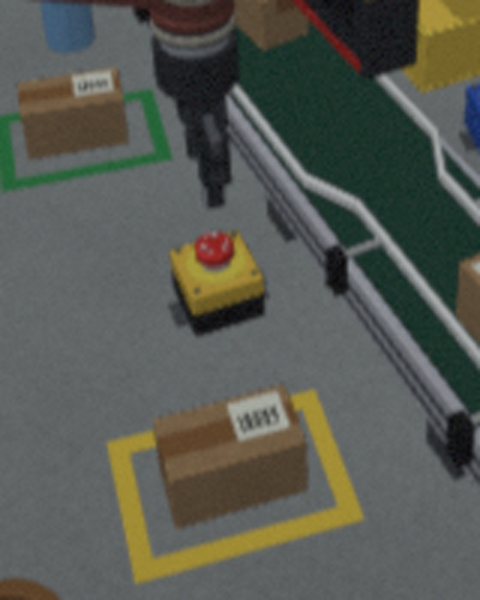

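The carton stands centred in the yellow frame (crop (235,455)), and the stop below the gripper is still latched. Descending over the head's rim and gripping it.

Call:
arm_command --rows '[[70,[0.002,0,-0.1],[0,0,0]],[70,[0.002,0,-0.2],[0,0,0]],[70,[0.002,0,-0.27],[0,0,0]],[70,[0.002,0,-0.31],[0,0,0]],[70,[0.002,0,-0.332],[0,0,0]],[70,[0.002,0,-0.332],[0,0,0]],[60,[0.002,0,-0.332],[0,0,0]],[50,[0.002,0,-0.332],[0,0,0]],[36,[0.002,0,-0.332],[0,0,0]],[36,[0.002,0,-0.332],[0,0,0]],[36,[0.002,0,-0.332],[0,0,0]],[36,[0.002,0,-0.332],[0,0,0]]]'

```text
time: 13.77
tool_pos: [0.4398, -0.048, 0.0636]
tool_rot: [0.001, 0.078, 0.997, 0.001]
contact_force: [1.1, 5.0, 4.1]
gripper_width: 0.435
grasp_force: 59.8
```

Call:
arm_command --rows '[[36,[0,0,0],[0,0,-0.06]],[36,[0,0,0],[0,0,-0.12]],[36,[0,0,0],[0,0,-0.18]],[36,[0,0,0],[0,0,-0.24]],[36,[0,0,0],[0,0,-0.3]],[36,[0,0,0],[0,0,-0.36]],[36,[0,0,0],[0,0,-0.42]],[36,[0,0,0],[0,0,-0.46]],[36,[0,0,0],[0,0,-0.46]],[36,[0,0,0],[0,0,-0.46]]]'

```text
time: 14.6
tool_pos: [0.4399, -0.0476, 0.0636]
tool_rot: [0.001, 0.426, 0.905, 0.002]
contact_force: [2.1, 5.8, 3.1]
gripper_width: 0.433
grasp_force: 59.8
```

Run:
```python
from h import *
s=monitor.state();print(s['ft_torque'],s['contact_force'],s['tool_rot'],s['gripper_width'])
```

```text
[ 0.91169326 -0.1520243   0.09731757] [2.09154727 5.75973032 3.12235973] [6.91566922e-04 4.25557492e-01 9.04929454e-01 1.73949473e-03] 0.4332228202572756
```

Call:
arm_command --rows '[[60,[0,0,0],[0,0,0]],[70,[0,0,0],[0,0,0]],[70,[0,0,0],[0,0,0]],[70,[0,0,0],[0,0,0]],[70,[0,0,0.05],[0,0,0]],[70,[0,0,0.15],[0,0,0]],[70,[0,0,0.27],[0,0,0]],[70,[0,0,0.35],[0,0,0]],[70,[0,0,0.35],[0,0,0]],[70,[0,0,0.35],[0,0,0]]]'

```text
time: 15.43
tool_pos: [0.4397, -0.049, 0.1692]
tool_rot: [0.002, 0.426, 0.905, 0.001]
contact_force: [0.0, 0.4, -0.5]
gripper_width: 0.819
grasp_force: 0.0
```

```bash
python3 m.py
python3 - <<'E'
from h import *
f=grab('side');P=cloud(f);hsv=cv2.cvtColor(f['color'],cv2.COLOR_RGB2HSV);H,S,V=[hsv[...,i].astype(int) for i in range(3)]
m=((H<6)|(H>174))&(S>150)&(V>90)&(abs(P[...,0]-.438)<.03)&(abs(P[...,1]+.048)<.035)&(P[...,2]>.06)
print(m.sum(),np.percentile(P[m][:,2],[50,90,99]),P[m].min(0),P[m].max(0))
a=cv2.imread('pics/side_m.png')[170:370,150:310];cv2.imwrite('pics/s5.png',cv2.resize(a,None,fx=3,fy=3,interpolation=2))
E
```

```text
[ 0.43967778 -0.04898451  0.16921338] [-2.79798942e-01 -3.67401649e-01  2.09068617e+00  5.17659836e-04
  1.41480202e+00 -9.70816562e-01] [ 0.00813256  0.37101216 -0.53751093] 0.0
zaxis [ 3.51100176e-03 -4.76773844e-04 -9.99993723e-01] y [0.77064433 0.63726097 0.00240192]
top 449 ztop 0.07131027538472359 slope [0.00474931 0.02049159] ((0.3686460554599762, -0.2650095522403717), (0.0377591997385025, 0.12063689529895782), 85.4462890625)
side 922 ztop 0.07095011122028105 slope [0.0017818  0.01310399] ((0.3705010414123535, -0.25189653038978577), (0.07116948068141937, 0.1208430603146553), 83.11674499511719)
76 [0.09165816 0.09415239 0.09608893] [ 0.42044016 -0.07055679  0.08014287] [ 0.45368734 -0.03432865  0.09725941]
```

View pics/s5.png

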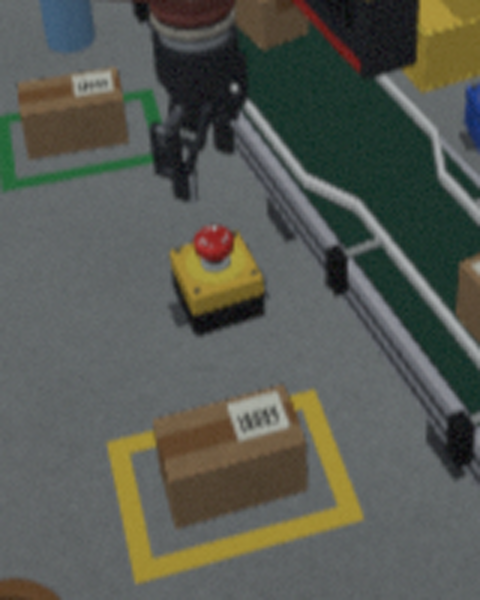

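The stop's head is up again (about 0.094 m) with its grey stem showing at crop (213,260). The carton stands in the frame and the gripper touches nothing, so I'm handing in.

```bash
python3 -c "
from plant import manip
print(manip.job_done())"
```

```text
the job is handed in; nothing more can be done
None
```

I handed the job in at about 15.5 s; the hand-in gave no verdict, but by the last camera check the carton stands released within about 2 mm of the yellow frame's centre and the stop was pressed, latched, then twisted and is up again.

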